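# Slide the tall power unit into its dock and close the keeper

### The arm

A 6-joint arm with a two-finger parallel gripper is mounted at the origin on the work surface. World frame = base frame: x ahead of the robot, y to its left, z up, the work surface at z = 0. Lengths are in m, angles in rad, forces in N, time in s.
With the tool pointing down it reaches from about 0.425 to 0.95 m from the base axis. Payload 3.5 kg.
Tool frame: the origin (TCP) lies midway between the tips of the shut fingers; the grasp point (between the pads) lies 19 mm behind it; z points along the fingers, y is the direction in which the jaws open and shut (so a half turn about z gives the same grasp; the last joint's range is limited). The gripper opens to 85 mm and grips with 20 to 120 N. Pads are 22 mm wide; open, the fingers measure 114 mm over their backs; the gripper's body (76 mm by 85 mm) begins 54 mm behind the grasp point. The pads swing forward as they close: fully open they stand 13 mm farther back than shut.
Start: joints at [0.998, 0.286, 1.577, -0, 1.279, -0.15], TCP at [0.277, 0.616, 0.21] pointing down, gripper open.
Joint ranges: [-2.77, 2.77], [-0.9, 2.22], [0.21, 2.48], [-1.53, 4.67], [0.24, 2.81], [-2.84, 2.84]. Speed limits (rad/s): [2.79, 2.79, 3.14, 3.14, 3.14, 3.14].

### API

Orientations are given as a unit quaternion [x, y, z, w].
In Python, from plant import ctrl gives the robot as it stands.
- The arm moves only by the tool apply_moves, never from a script. Its argument "moves" is a list that holds one entry, the list of rows, each a list of 7 numbers: the shift along the tool's x, y, z in m, then the turn, a rotation vector about the tool's x, y, z in degrees, then the gripper's target within -1 to 1 (shut at 1, half-way at 0, fully open at -1). In form: [[[tx, ty, tz, ax, ay, az, hand], ...]]. A call has 1 to 12 rows; each row shifts and turns the pose as measured when the row begins, along the tool's axes as they then stand; what a row does not reach is not made up. A row lasts 1/10 s, in which the tool goes at most 50 mm and 8.59 degrees, less where a joint would pass 70% of its speed; a pose out of reach is approached as far as the arm can. A call with a gripper value outside its range is refused whole. The fingers move at their own pace and stop on an object; "force" is the grip in N (left out, the last holds). Time passes only in rows, so rows that do not move let the fingers close. It gives the time, the measured TCP pose, the force and the opening at its end, in the units of the state.
- ctrl.get_state(): the state, without advancing time (a new reading comes with each control period).
- ctrl.read_camera(name): name is "side" or "top" or "wrist"; returns the picture (384x512x3 uint8, red, green, blue); there is no depth.
- ctrl.get_calibration(name): a dict with "camera_matrix" (3x3 intrinsics, pixels), "cam_to_world" (4x4, takes a point from camera to world coordinates). Camera axes: x right, y up, looking along -z (the intrinsics and any distortion apply to the point x, -y, -z); pixel columns grow to the right and rows downward; lengths in m; the calibration is good to about 2 mm. A picture is of the moment at which its call begins: read the wrist's pose just before it. get_calibration takes no time and is no camera call; for the wrist camera it gives the pose at the moment of the call.
- ctrl.sign_off(): hands the job in, once; it reports no verdict.
The state is a dict: "time": time; "qpos": joint angles; "dq": joint speeds; "joint_efforts": joint torques, N m; "eef_pos": TCP position; "tcp_rot": TCP orientation; "contact_force": force on the tool from outside, world axes, zero at the start; "wrist_torque": the same for the moment, N m; "opening": opening from 0.0 (shut) to 1.0 (fully open).
Only numpy, scipy, OpenCV 4.12 (cv2) and the standard library are available. Lean on these libraries where they do the work, as an engineer would, in place of code of your own. Each camera call takes 0.05 s, during which the arm holds its last target. There are 200 camera calls.

### The job

Push the tall grey power unit across the steel table, low near its base so that it slides upright and does not tip, into the docking frame until its far side stands against the end stop. Then push the swinging keeper bar fully closed across the face you pushed. Only push, with the fingertips: do not lift the unit or touch the carrying handle on top of it, and leave the wrench, tape roll and yellow roller where they are.

Things in the scene. Friction and masses are not known exactly. Their poses are not given: they have to be found in the camera images.
- unit: Loose tall sheet-steel power unit, an upright box 95 (its x) x 125 (its y) x 220 mm high, about 1.5 kg (varies), centre of mass half-way up. Origin: centre of its underside; x axis: from its near face to the face that meets the end stop. It starts 120 to 150 mm short of home, up to 20 mm aside and 0.2 rad askew. Pushed in its upper half it tips; within 45 mm of the table it slides.
- dock: Docking frame of aluminium bars fixed to the table. Origin: on the table where the unit's origin belongs when home; x axis: from the open mouth (facing the robot's right) to the end stop, so roughly to the robot's left; y axis roughly towards the robot. End stop 200 mm wide, 45 mm high, its face at x = +47.5 mm. The docked unit's near face (x = -47.5 mm) stands in front of all guides.
- dock_mouth (a point): Middle of the dock's mouth on the table, at x = -40 mm in the dock's frame. The two side guides, 30 mm high, have inner faces at y = +-68.5 mm from x = 0 to +50 mm, and flare out to y = +-88 mm at x = -40 mm to lead the unit in. On the robot's side of them a low foot (8 mm high, y = 99 to 135 mm, x = -80 to +50 mm) carries the keeper's pivot.
- keeper_bar (a joint): Angle of the keeper bar about its vertical pivot (rad): 0 = closed, at a stop, the bar across the pushed face of the unit along the dock's -y; 1.57 = pointing along the dock's -x, out of the mouth; limit 2.4. It starts open at 1.55 to 1.85, on the robot's side of the unit, and stays where it is left (1 to 2 N at its end moves it).
- keeper_pivot (a point): Axis of the keeper's pivot, half-way up the bar (24 mm above the table), at x = -64 mm, y = +117 mm in the dock's frame. The pivot pin rises to 44 mm above the table.
- keeper_tip (a point): Free end of the keeper bar, 130 mm from the pivot, half-way up. The bar is plain flat steel, 8 mm thick, from 12 to 36 mm above the table; closed, there are 12 mm between it and the docked unit.
- wrench: Bystander: loose steel wrench 170 mm long lying on the table to the left of the dock; origin at its middle, underneath.
- tape_roll: Bystander: loose cardboard-brown tape roll 100 mm across, 45 mm high, to the right of the work; origin at the centre of its underside.
- roller: Bystander: loose yellow roller disc 90 mm across, 34 mm high, to the right of the work; origin at the centre of its underside.
- unit_handle: The black carrying handle on top of the unit, a bar 102 mm long and 12 mm thick across it, 30 mm above the top; not to be touched. Origin: middle of the unit's top.
Things that resemble listed ones, but are neither listed nor needed, are in the scene too. Of the things that look like the unit, take the one that is farthest from the robot's base at the start.

How it is judged:
By the outcome, as a careful person would: the job done as asked, in the order asked, and still so for the second after the job is handed in, with the robot touching nothing.
It also fails if it takes over 61 s, if anything falls off the work surface, if the arm or the gripper's body presses on something with over 40 N, if the wrist force passes 120 N, or if a joint passes its speed limit or range.

## Working session

There is one attempt and no reset: what is moved stays moved. The work goes in short steps, Python scripts to look and compute and a tool call to move; the robot and the scene stay as the last step left them, time stands still between calls to the robot, and variables do not carry over. Pictures are saved under pics/ and viewed, about 8 in all and at most 12, crops included, and the job is handed in when it is done.

Besides the shell and the picture viewer there is one more tool, called after "Request:" as name([rows], argument=value, ...), one row to a line, values as JSON. apply_moves: Moves the arm, as the interface text tells. Its arguments: {"type":"object","properties":{"moves":{"type":"array","items":{"type":"array","items":{"type":"array","items":{"type":"number"}}}},"force":{"type":"number"}},"required":["moves"]}

```bash
ls; mkdir -p pics
cat > h.py <<'E'
import numpy as np, cv2
from plant import ctrl
def cal(n):
    c=ctrl.get_calibration(n); return np.array(c["camera_matrix"]),np.array(c["cam_to_world"]),c
def ray(n,u,v,z=None):
    K,T,c=cal(n); p=np.linalg.inv(K)@[u,v,1]; d=T[:3,:3]@[p[0],-p[1],-p[2]]; o=T[:3,3]
    return o+d*(z-o[2])/d[2] if z is not None else (o,d)
def proj(n,P):
    K,T,c=cal(n); q=T[:3,:3].T@(np.array(P)-T[:3,3]); q=K@[q[0],-q[1],-q[2]]; return q[:2]/q[2]
def snap(n,f):
    im=ctrl.read_camera(n); cv2.imwrite(f,im[:,:,::-1]); return im
E
python3 - <<'E'
from h import *
a=snap("top","pics/t0.png");b=snap("side","pics/s0.png")
for n in("top","side"):
    K,T,c=cal(n);print(n,[k for k in c],K.tolist(),T.round(3).tolist())
cv2.imwrite("pics/t0b.png",cv2.resize(a,(800,600))[:,:,::-1]);cv2.imwrite("pics/s0b.png",cv2.resize(b,(800,600))[:,:,::-1])
print(ctrl.get_state())
E
```

```text
pics
top ['camera_matrix', 'cam_to_world'] [[461.25839976196005, 0.0, 252.39743469466964], [0.0, 461.25839976196005, 196.93364020930863], [0.0, 0.0, 1.0]] [[-0.013, 0.992, -0.129, 0.362], [-1.0, -0.016, -0.019, -0.031], [-0.021, 0.129, 0.991, 1.276], [0.0, 0.0, 0.0, 1.0]]
side ['camera_matrix', 'cam_to_world'] [[443.21941459745915, 0.0, 246.12323640840157], [0.0, 443.21941459745915, 189.90622461709287], [0.0, 0.0, 1.0]] [[0.348, -0.658, 0.668, 1.311], [0.937, 0.239, -0.253, -0.305], [0.007, 0.714, 0.7, 1.003], [0.0, 0.0, 0.0, 1.0]]
{'time': 0.1, 'qpos': array([ 9.97986746e-01,  2.87085095e-01,  1.57802781e+00, -1.18401096e-05,
        1.27858629e+00, -1.49987893e-01]), 'dq': array([-0.00043375, -0.00182339, -0.0036521 ,  0.00099868,  0.00105702,
        0.00023096]), 'joint_efforts': array([ 1.37963256e-03, -4.07294726e+01, -2.93699777e+01, -1.55431808e-04,
        3.42404521e-03,  2.06903806e-06]), 'eef_pos': array([0.27659708, 0.61503115, 0.20838171]), 'tcp_rot': array([ 2.09837751e-01,  9.77735654e-01, -9.87236358e-04, -3.67117265e-04]), 'contact_force': array([ 0.51402559,  0.15590061, -0.35907762]), 'wrist_torque': array([0.01024062, 0.01502582, 0.08655331]), 'opening': 0.9971742228094266}
```

View pics/t0b.png

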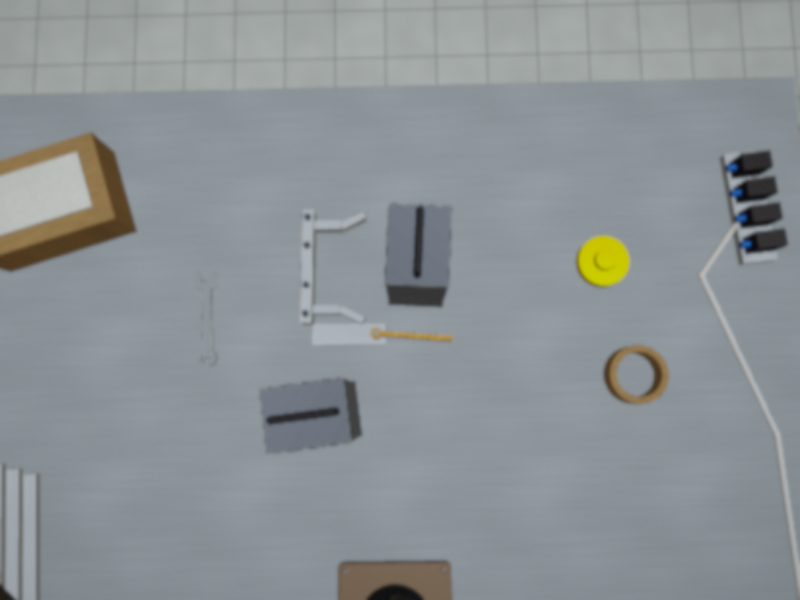

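View pics/s0b.png

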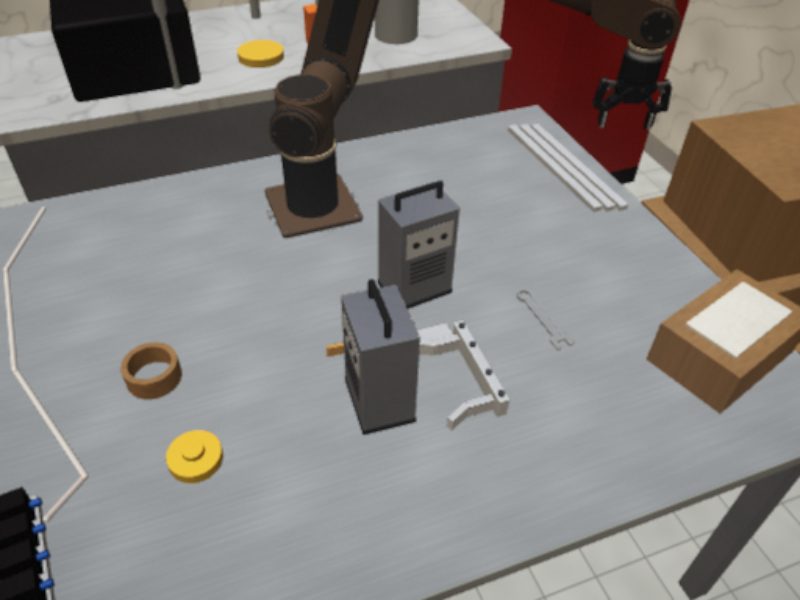

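The top view (enlarged) shows two look-alike units: one at (420,250) and one at (310,415). The (420,250) one is farthest from the base and lies in front of the dock mouth, so I choose it. The dock is at (307,265), the orange keeper runs from its pivot at (377,334) to its tip at (452,338). I'll measure and check the choice in a close crop.

Run:
```python
from h import *
im=cv2.imread("pics/t0.png"); s=cv2.imread("pics/s0.png")
def show(n,im,m,z,lab):
    k,l,st,c=cv2.connectedComponentsWithStats(m.astype(np.uint8))
    for i in range(1,k):
        if st[i,4]>25:
            cn=cv2.findContours((l==i).astype(np.uint8),0,2)[0][0]
            r=cv2.minAreaRect(cn); b=cv2.boxPoints(r)
            print(lab,st[i],c[i].round(1),[ (p.round(1).tolist(),ray(n,*p,z)[:2].round(4).tolist()) for p in b])
roi=np.zeros(im.shape[:2],bool); roi[125:235,185:295]=1
h=cv2.cvtColor(im,cv2.COLOR_BGR2HSV).astype(int)
print(h[160,260],h[160,280],h[185,265],h[170,196],h[214,220],h[215,270],h[160,230])
show("top",im,roi&(h[...,0]<25)&(h[...,1]>90),.03,"keeper")
show("top",im,roi&(h[...,2]>185)&(h[...,1]<60),.045,"dock")
show("top",im,roi&(h[...,2]<125)&(h[...,2]>85),.22,"unit top")
c=cv2.resize(im[120:235,185:300],None,fx=5.2,fy=5.2,interpolation=cv2.INTER_CUBIC);cv2.imwrite("pics/c1.png",c)
c=cv2.resize(s[170:285,200:340],None,fx=5.2,fy=5.2,interpolation=cv2.INTER_CUBIC);cv2.imwrite("pics/c2.png",c)
```

```text
[108  36 128] [107  37 130] [ 0  0 55] [103  19 185] [105  19 186] [ 21 155 171] [101  23 155]
keeper [239 212  50   6 130] [264.8 214.7] [([239.0, 215.0], [0.4755, 0.0293]), ([239.1999969482422, 211.60000610351562], [0.4847, 0.0287]), ([288.1000061035156, 214.10000610351562], [0.476, -0.1039]), ([288.0, 217.39999389648438], [0.4668, -0.1032])]
dock [194 186   4  11  26] [195.4 191.3] [([194.0, 196.0], [0.5275, 0.1496]), ([194.0, 186.0], [0.5548, 0.1497]), ([197.0, 186.0], [0.5546, 0.1416]), ([197.0, 196.0], [0.5273, 0.1415])]
dock [201 209  37  11 210] [214.1 215. ] [([201.0, 209.0], [0.4919, 0.1307]), ([237.0, 209.0], [0.4904, 0.0338]), ([237.0, 219.0], [0.4635, 0.034]), ([201.0, 219.0], [0.4649, 0.1306])]
unit top [262 131  11  49 169] [267.4 156.2] [([261.70001220703125, 178.8000030517578], [0.5416, -0.0335]), ([264.3999938964844, 130.6999969482422], [0.6562, -0.0417]), ([273.0, 131.1999969482422], [0.6547, -0.0618]), ([270.29998779296875, 179.3000030517578], [0.5402, -0.0534])]
unit top [201 141  33   9  53] [214.4 146.5] [([200.60000610351562, 147.3000030517578], [0.6191, 0.1086]), ([232.89999389648438, 140.60000610351562], [0.6337, 0.0327]), ([233.8000030517578, 144.6999969482422], [0.6238, 0.0307]), ([201.5, 151.39999389648438], [0.6091, 0.1066])]
unit top [246 170  41  27 176] [263.  184.3] [([239.8000030517578, 191.0], [0.5139, 0.0176]), ([246.8000030517578, 169.60000610351562], [0.564, 0.0009]), ([286.70001220703125, 182.60000610351562], [0.5319, -0.0912]), ([279.79998779296875, 204.0], [0.4822, -0.0741])]
```

View pics/c1.png

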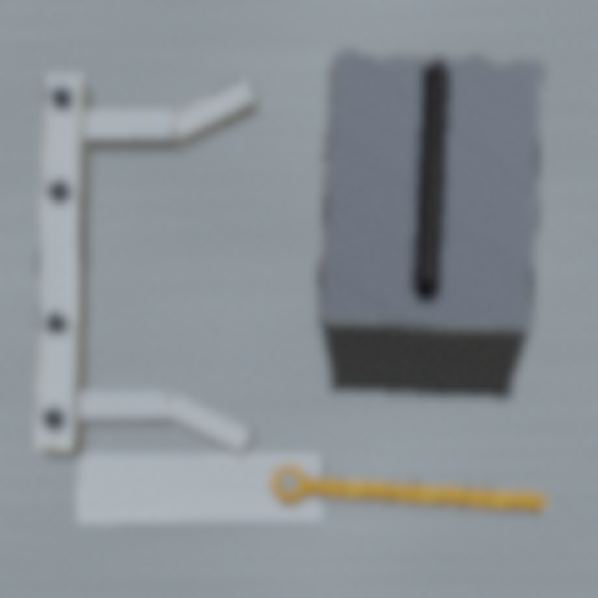

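View pics/c2.png

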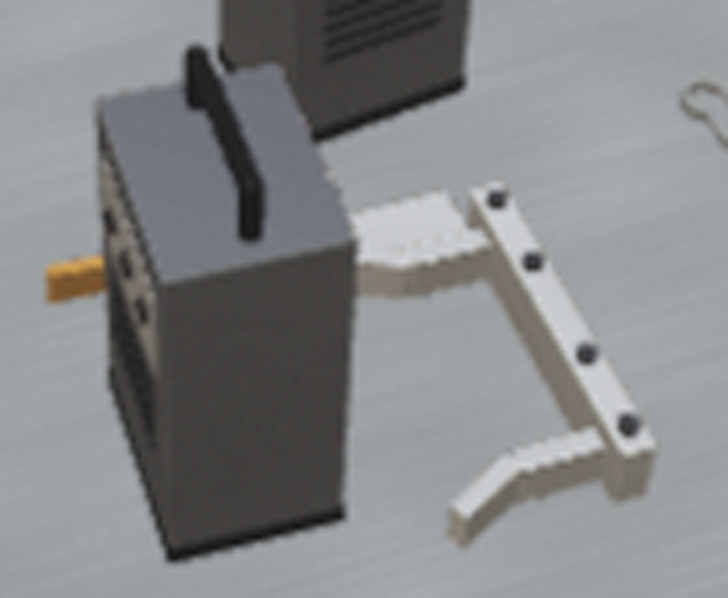

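The crop confirms the choice: the upright unit has its handle on top, stands in front of the dock's mouth, and its panel face is towards the robot's right. Unit top corners in c1 are (336,56), (543,66), (526,330) and (322,323). The stop face runs (86,74)–(78,452), the pivot is at (289,485) and the tip at (544,503).

```bash
cat >> h.py <<'E'
def tc(p,x0=185,y0=120): return x0+(p[0]+.5)/5.2-.5, y0+(p[1]+.5)/5.2-.5
def tri(p,q):
    (o1,d1),(o2,d2)=ray("top",*p),ray("side",*q)
    t=np.linalg.lstsq(np.c_[d1,-d2],o2-o1,rcond=None)[0]; a,b=o1+d1*t[0],o2+d2*t[1]; return (a+b)/2,np.linalg.norm(a-b)
E
python3 - <<'E'
from h import *
T=lambda p:tc(p); S=lambda p:tc(p,200,170)
# tri: unit top corners
for a,b in [((336,56),(355,243)),((543,66),(163,286)),((526,330),(98,98)),((322,323),(277,66)),((61,97),(629,425)),((59,191),(587,354)),((57,323),(534,261)),((54,418),(497,199)),((544,499),(47,265))]:
    P,e=tri(T(a),S(b)); print(a,P.round(4),round(e,4))
print("unit top z.22",[ray("top",*T(p),.22)[:2].round(4) for p in [(336,56),(543,66),(526,330),(322,323)]])
print("side  z.22",[ray("side",*S(p),.22)[:2].round(4) for p in [(355,243),(163,286),(98,98),(277,66)]])
print("base side z0",[ray("side",*S(p),0)[:2].round(4) for p in [(343,517),(170,560)]])
print("base top z0",[ray("top",*T(p),0)[:2].round(4) for p in [(335,390),(510,396)]])
print("stop",[ray("top",*T(p),.045)[:2].round(4) for p in [(86,74),(78,452),(35,450),(45,72)]])
print("guides",[ray("top",*T(p),.03)[:2].round(4) for p in [(88,143),(170,139),(80,393),(168,393)]])
print("foot",[ray("top",*T(p),.008)[:2].round(4) for p in [(80,455),(322,455),(322,521),(78,521)]])
print("pivot",ray("top",*T((289,485)),.044),"tip",ray("top",*T((544,503)),.036))
E
```

```text
(336, 56) [ 0.6601 -0.0042  0.2136] 0.0033
(543, 66) [ 0.6539 -0.097   0.2134] 0.0058
(526, 330) [ 0.5317 -0.0874  0.2173] 0.0036
(322, 323) [0.5371 0.004  0.2139] 0.0041
(61, 97) [0.688  0.1456 0.0449] 0.004
(59, 191) [0.6375 0.1466 0.0446] 0.004
(57, 323) [0.5674 0.148  0.0449] 0.0052
(54, 418) [0.5174 0.1491 0.0449] 0.0044
(544, 499) [ 0.4716 -0.1046  0.038 ] 0.0032
unit top z.22 [array([ 0.6577, -0.0059]), array([ 0.6513, -0.0994]), array([ 0.5308, -0.089 ]), array([0.5354, 0.0019])]
side  z.22 [array([ 0.6657, -0.005 ]), array([ 0.6603, -0.096 ]), array([ 0.5349, -0.0864]), array([0.5435, 0.0036])]
base side z0 [array([ 6.618e-01, -5.000e-04]), array([ 0.656 , -0.0947])]
base top z0 [array([0.535 , 0.0022]), array([ 0.5302, -0.0916])]
stop [array([0.6994, 0.1305]), array([0.4987, 0.1345]), array([0.5   , 0.1568]), array([0.7009, 0.1522])]
guides [array([0.6658, 0.1314]), array([0.6672, 0.0876]), array([0.5315, 0.1355]), array([0.5307, 0.0891])]
foot [array([0.5011, 0.1384]), array([0.4991, 0.0093]), array([0.4639, 0.0098]), array([0.4659, 0.1394])]
pivot [0.47992642 0.02540449 0.044     ] tip [ 0.46930419 -0.1062561   0.036     ]
```

Unit in the dock frame: about 133 mm short, 1.5 mm aside, about 0.045 rad askew. The dock x axis is about (0.02, 1.0) in the world, with its origin near (0.598, 0.086). The keeper stands at about 1.63 rad.

Plan: push with both open fingertips low on the near face, hand tilted 40° so its body clears the tall unit. First I raise and yaw.

Request:
apply_moves([
  [[0,0,-0.045,0,0,0,-1],[0,0,-0.045,0,0,0,-1],[0,0,-0.045,0,0,0,-1],[0,0,-0.045,0,0,0,-1],[0,0,0,0,0,8.4,-1],[0,0,0,0,0,8.4,-1],[0,0,0,0,0,8.4,-1],[0,0,0,0,0,8.4,-1],[0,0,0,0,0,8.4,-1],[0,0,0,0,0,8.4,-1],[0,0,0,0,0,8.4,-1],[0,0,0,0,0,8.4,-1]],
])

```text
time: 1.3
eef_pos: [0.2754, 0.6132, 0.3854]
tcp_rot: [0.726, 0.688, -0.01, 0.002]
contact_force: [0.3, 0.3, 1.1]
opening: 1.0
```

```bash
cat >> h.py <<'E'
from scipy.spatial.transform import Rotation as Ro
def plan(pos,tilt):
    s=ctrl.get_state(); R=Ro.from_quat(s["tcp_rot"]); p=np.array(s["eef_pos"])
    Y=np.array([1,-.0205,0]);Y/=np.linalg.norm(Y); X0=np.cross(Y,[0,0,-1.])
    G=Ro.from_matrix(np.c_[X0,Y,[0,0,-1]])*Ro.from_euler("y",tilt,degrees=True)
    print("t",round(s["time"],2),"pos",p.round(4),"q",np.round(s["qpos"],2),"F",np.round(s["contact_force"],1),"op",round(s["opening"],2))
    print("shift(tool)",R.inv().apply(np.array(pos)-p).round(4),"shift if turned",G.inv().apply(np.array(pos)-p).round(4),"turn",np.degrees((R.inv()*G).as_rotvec()).round(2))
E
python3 -c "
from h import *
plan([.6,-.27,.385],0)"
```

```text
t 1.3 pos [0.2754 0.6132 0.3854] q [1.   0.22 1.34 0.   1.6  1.05] F [0.3 0.3 1.1] op 1.0
shift(tool) [-0.8642  0.3721  0.0116] shift if turned [-8.763e-01  3.426e-01  4.000e-04] turn [-0.58  0.97 -1.94]
```

Request:
apply_moves([
  [[-0.04,0.017,0,0,0,0,-1],[-0.04,0.017,0,0,0,0,-1],[-0.04,0.017,0,0,0,0,-1],[-0.04,0.017,0,0,0,0,-1],[-0.04,0.017,0,0,0,0,-1],[-0.04,0.017,0,0,0,0,-1],[-0.04,0.017,0,0,0,0,-1],[-0.04,0.017,0,0,0,0,-1],[-0.04,0.017,0,0,0,0,-1],[-0.04,0.017,0,0,0,0,-1],[-0.04,0.017,0,0,0,0,-1],[-0.04,0.017,0,0,0,0,-1]],
])

```text
time: 2.5
eef_pos: [0.4539, 0.108, 0.3825]
tcp_rot: [0.723, 0.691, -0.017, 0.002]
contact_force: [0.0, 0.4, -0.6]
opening: 1.003
```

```bash
python3 -c "
from h import *
plan([.6,-.27,.385],0)"
```

```text
t 2.5 pos [0.4539 0.108  0.3825] q [ 0.03 -0.25  1.81 -0.03  1.6   0.08] F [ 0.   0.4 -0.6] op 1.0
shift(tool) [-0.3708  0.1634  0.0042] shift if turned [-0.3749  0.1539 -0.0025] turn [-1.17  1.52 -1.47]
```

Request:
apply_moves([
  [[-0.04,0.017,0,0,0,0,-1],[-0.04,0.017,0,0,0,0,-1],[-0.04,0.017,0,0,0,0,-1],[-0.04,0.017,0,0,0,0,-1],[-0.04,0.017,0,0,0,0,-1],[-0.04,0.017,0,0,0,0,-1],[-0.04,0.017,0,0,0,0,-1],[-0.04,0.017,0,0,0,0,-1],[-0.04,0.017,0,0,0,0,-1],[-0.01,0.0,0,0,0,0,-1],[0,0,0,-1,1.5,-1.5,-1]],
])

```text
time: 3.6
eef_pos: [0.5903, -0.2899, 0.3795]
tcp_rot: [0.716, 0.698, -0.002, -0.007]
contact_force: [0.1, 0.3, 1.4]
opening: 1.002
```

```bash
python3 -c "
from h import *
plan([.6,-.20,.2],40)"
```

```text
t 3.6 pos [ 0.5903 -0.2899  0.3795] q [-0.61  0.19  1.39 -0.    1.58 -0.58] F [0.1 0.3 1.4] op 1.0
shift(tool) [0.0889 0.0096 0.18  ] shift if turned [-0.0464  0.0078  0.1954] turn [-0.58 39.61 -0.58]
```

Request:
apply_moves([
  [[0,0,0,0,8,0,-1],[0,0,0,0,8,0,-1],[0,0,0,0,8,0,-1],[0,0,0,0,8,0,-1],[0,0,0,0,8,0,-1]],
])

```text
time: 4.1
eef_pos: [0.5903, -0.2839, 0.3843]
tcp_rot: [0.667, 0.654, 0.253, -0.253]
contact_force: [0.1, 1.0, -0.2]
opening: 0.999
```

```bash
python3 -c "
from h import *
plan([.598,-.17,.1],40)"
```

```text
t 4.1 pos [ 0.5903 -0.2839  0.3843] q [-0.8   0.4   1.24  0.54  2.   -0.68] F [ 0.1  1.  -0.2] op 1.0
shift(tool) [-0.1048  0.0076  0.2877] shift if turned [-0.0954  0.0054  0.291 ] turn [-0.39 -1.87 -0.16]
```

Request:
apply_moves([
  [[-0.017,0.001,0.048,0,-1.5,0,-1],[-0.017,0.001,0.045,0,0,0,-1],[-0.017,0.001,0.045,0,0,0,-1],[-0.017,0.001,0.045,0,0,0,-1],[-0.017,0.001,0.045,0,0,0,-1],[-0.017,0.001,0.045,0,0,0,-1],[0,0,0,0,0,0,-1]],
])

```text
time: 4.8
eef_pos: [0.5918, -0.1783, 0.0973]
tcp_rot: [0.672, 0.654, 0.244, -0.249]
contact_force: [-1.1, 0.7, -1.3]
opening: 1.002
```

Run:
```python
from h import *
plan([.599,-.14,.012],40)
w=snap("wrist","pics/w1.png"); s=snap("side","pics/s1.png")
cv2.imwrite("pics/v1.png",np.hstack([cv2.resize(w,(400,300)),cv2.resize(s,(400,300))])[:,:,::-1])
```

```text
t 4.8 pos [ 0.5918 -0.1783  0.0973] q [-0.69  0.5   1.64  0.53  1.51 -0.84] F [-1.1  0.7 -1.3] op 1.0
shift(tool) [-0.0265  0.0077  0.0897] shift if turned [-0.0254  0.0064  0.0901] turn [-0.64 -0.72 -0.6 ]
```

View pics/v1.png

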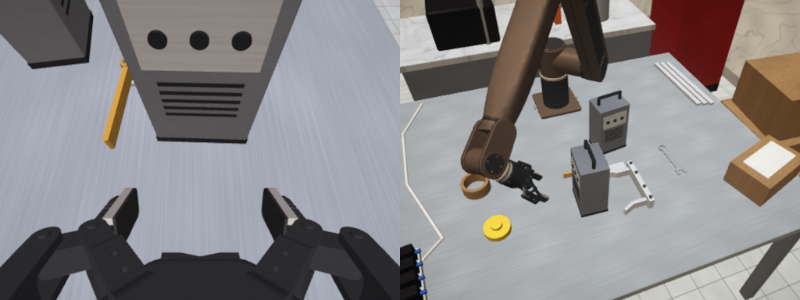

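The hand is centred in front of the unit's panel face (wrist half: face bottom edge at about (200,140), fingers at (120,210) and (280,210)). The side half shows it clear of the roller and tape. I go down to push height.

Request:
apply_moves([
  [[-0.011,0.002,0.025,0,0,-0.6,-1],[-0.011,0.002,0.025,0,0,0,-1],[-0.005,0.002,0.025,0,0,0,-1],[-0.002,0.0,0.012,0,0,0,-1],[0,0,0,0,0,0,-1]],
])

```text
time: 5.4
eef_pos: [0.6159, -0.161, 0.0378]
tcp_rot: [0.668, 0.664, 0.251, -0.223]
contact_force: [0.3, 1.3, 1.0]
opening: 1.001
```

Run:
```python
from h import *
plan([.598,-.11,.010],40)
K,T,c=cal("wrist");print(T.round(3).tolist())
```

```text
t 5.4 pos [ 0.6159 -0.161   0.0378] q [-0.65  0.58  1.65  0.57  1.38 -0.89] F [0.3 1.3 1. ] op 1.0
shift(tool) [ 0.0221 -0.0198  0.053 ] shift if turned [ 0.0209 -0.019   0.0538] turn [1.45 0.83 1.32]
[[0.999, 0.005, -0.039, 0.609], [-0.02, 0.924, -0.381, -0.208], [0.034, 0.381, 0.924, 0.211], [0.0, 0.0, 0.0, 1.0]]
```

Request:
apply_moves([
  [[0.004,-0.007,0.012,1.4,0,1.3,-1],[0.004,-0.006,0.012,0,0,0,-1],[0.004,-0.005,0.01,0,0,0,-1],[0,0,0,0,0,0,-1]],
])

```text
time: 5.8
eef_pos: [0.601, -0.1313, 0.0238]
tcp_rot: [0.673, 0.66, 0.24, -0.23]
contact_force: [-0.6, 0.5, 0.3]
opening: 1.005
```

Run:
```python
from h import *
plan([.598,-.11,.010],40)
```

```text
t 5.8 pos [ 0.601  -0.1313  0.0238] q [-0.62  0.55  1.71  0.57  1.34 -0.87] F [-0.6  0.5  0.3] op 1.0
shift(tool) [ 0.0079 -0.0036  0.0241] shift if turned [ 0.0074 -0.0034  0.0243] turn [0.41 1.17 0.18]
```

Request:
apply_moves([
  [[0.003,-0.002,0.012,0,1,0,-1],[0.004,-0.001,0.009,0,0,0,-1],[0.003,0,0.0025,0,0,0,-1],[0.003,0,0.0025,0,0,0,-1],[0.003,0,0.0025,0,0,0,-1],[0.003,0,0.0025,0,0,0,-1]],
])

```text
time: 6.4
eef_pos: [0.5986, -0.0942, 0.0111]
tcp_rot: [0.671, 0.658, 0.247, -0.236]
contact_force: [0.1, 0.1, 0.2]
opening: 1.002
```

Run:
```python
from h import *
plan([.598,.038,.012],40)
```

```text
t 6.4 pos [ 0.5986 -0.0942  0.0111] q [-0.58  0.55  1.75  0.6   1.3  -0.87] F [0.1 0.1 0.2] op 1.0
shift(tool) [ 0.1019 -0.0037  0.0841] shift if turned [ 0.1018 -0.0033  0.0843] turn [0.43 0.08 0.17]
```

Not in contact yet, or only just. I push on in small steps.

Request:
apply_moves([
  [[0.004,0,0.0033,0,0,0,-1],[0.004,0,0.0033,0,0,0,-1],[0.004,0,0.0033,0,0,0,-1],[0.004,0,0.0033,0,0,0,-1],[0.004,0,0.0033,0,0,0,-1],[0.004,0,0.0033,0,0,0,-1]],
])

```text
time: 7.0
eef_pos: [0.6019, -0.0685, 0.0114]
tcp_rot: [0.673, 0.66, 0.243, -0.228]
contact_force: [-2.0, -7.7, 1.1]
opening: 1.003
```

Run:
```python
from h import *
plan([.598,.038,.012],40)
```

```text
t 7.0 pos [ 0.6019 -0.0685  0.0114] q [-0.54  0.53  1.78  0.62  1.26 -0.84] F [-2.  -7.7  1.1] op 1.0
shift(tool) [ 0.0832 -0.0066  0.0663] shift if turned [ 0.0819 -0.0061  0.0679] turn [0.82 1.09 0.3 ]
```

Request:
apply_moves([
  [[0.004,-0.001,0.0033,0.4,1,0.3,-1],[0.004,-0.001,0.0033,0,0,0,-1],[0.004,-0.001,0.0033,0,0,0,-1],[0.004,-0.001,0.0033,0,0,0,-1],[0.004,-0.001,0.0033,0,0,0,-1],[0.004,-0.001,0.0033,0,0,0,-1],[0.004,0,0.0033,0,0,0,-1],[0.004,0,0.0033,0,0,0,-1]],
])

```text
time: 7.8
eef_pos: [0.6024, -0.0438, 0.0114]
tcp_rot: [0.677, 0.662, 0.239, -0.217]
contact_force: [-0.9, -8.1, 0.3]
opening: 1.002
```

Run:
```python
from h import *
plan([.598,.038,.012],40)
t=snap("top","pics/t2.png"); s=snap("side","pics/s2.png")
c=np.hstack([cv2.resize(t[120:235,185:300],(400,400),interpolation=cv2.INTER_CUBIC),cv2.resize(s[160:285,200:325],(400,400),interpolation=cv2.INTER_CUBIC)])
cv2.imwrite("pics/v2.png",c[:,:,::-1])
```

```text
t 7.8 pos [ 0.6024 -0.0438  0.0114] q [-0.5   0.5   1.81  0.63  1.22 -0.82] F [-0.9 -8.1  0.3] op 1.0
shift(tool) [ 0.0651 -0.0068  0.0493] shift if turned [ 0.0629 -0.0061  0.0521] turn [1.31 2.37 0.38]
```

View pics/v2.png

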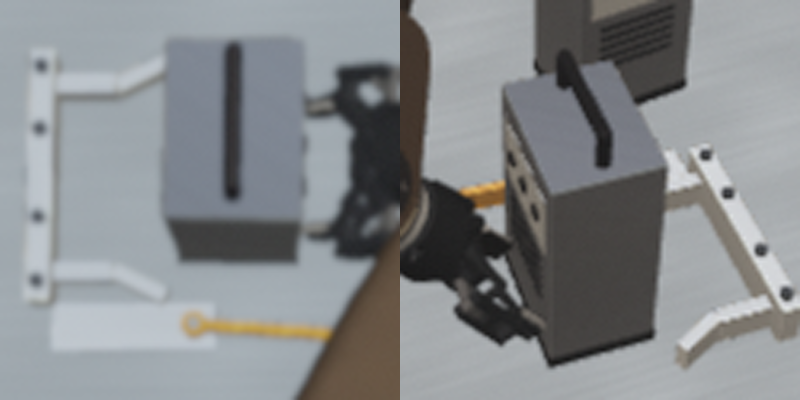

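The top half shows the unit square to the dock with both fingertips on its face at (305,105) and (305,230), entering between the guides. The side half shows it upright. I push on, restoring the tilt.

Request:
apply_moves([
  [[0.005,0,0.0042,0.5,1.2,0.2,-1],[0.005,0,0.0042,0.5,1.2,0.2,-1],[0.005,0,0.0042,0.2,0.3,0,-1],[0.005,0,0.0042,0,0.3,0,-1],[0.005,0,0.0042,0,0.3,0,-1],[0.005,0,0.0042,0,0.3,0,-1],[0.005,0,0.0042,0,0.3,0,-1],[0.005,0,0.0042,0,0.3,0,-1],[0.005,0,0.0042,0,0.3,0,-1],[0.005,0,0.0042,0,0.3,0,-1]],
])

```text
time: 8.9
eef_pos: [0.6085, 0.0017, 0.0119]
tcp_rot: [0.669, 0.66, 0.25, -0.233]
contact_force: [-1.4, -7.3, 1.3]
opening: 1.0
```

Run:
```python
from h import *
plan([.598,.038,.012],40)
```

```text
t 8.9 pos [0.6085 0.0017 0.0119] q [-0.44  0.51  1.82  0.68  1.22 -0.8 ] F [-1.4 -7.3  1.3] op 1.0
shift(tool) [ 0.0279 -0.0112  0.023 ] shift if turned [ 0.0277 -0.0112  0.0232] turn [0.78 0.02 0.65]
```

Request:
apply_moves([
  [[0.005,-0.0015,0.0042,0.5,0.3,0.5,-1],[0.005,-0.0015,0.0042,0,0.3,0,-1],[0.005,-0.0015,0.0042,0,0.3,0,-1],[0.005,-0.0015,0.0042,0,0.3,0,-1],[0.005,-0.001,0.0042,0,0.3,0,-1],[0.004,-0.001,0.0033,0,0.3,0,-1]],
])

```text
time: 9.5
eef_pos: [0.6069, 0.0281, 0.0125]
tcp_rot: [0.671, 0.657, 0.253, -0.233]
contact_force: [1.0, -8.3, -0.5]
opening: 0.998
```

Run:
```python
from h import *
plan([.598,.038,.012],40)
```

```text
t 9.5 pos [0.6069 0.0281 0.0125] q [-0.41  0.49  1.85  0.71  1.19 -0.79] F [ 1.  -8.3 -0.5] op 1.0
shift(tool) [ 0.0072 -0.0092  0.0065] shift if turned [ 0.0071 -0.0091  0.0066] turn [ 1.15 -0.26  0.41]
```

Request:
apply_moves([
  [[0.004,-0.001,0.0033,0.5,0,0.3,-1],[0.004,-0.0005,0.0033,0,0.2,0,-1],[0.004,0,0.0033,0,0.2,0,-1],[0.004,0,0.0033,0,0.2,0,-1]],
])

```text
time: 9.9
eef_pos: [0.6081, 0.0413, 0.0125]
tcp_rot: [0.671, 0.658, 0.25, -0.232]
contact_force: [-0.8, -7.5, 1.3]
opening: 1.001
```

Run:
```python
from h import *
plan([.598,.038,.012],40)
```

```text
t 9.9 pos [0.6081 0.0413 0.0125] q [-0.38  0.49  1.85  0.71  1.18 -0.77] F [-0.8 -7.5  1.3] op 1.0
shift(tool) [-0.003 -0.01  -0.002] shift if turned [-0.0031 -0.01   -0.0019] turn [0.98 0.13 0.36]
```

Request:
apply_moves([
  [[0.004,0,0.0033,0.3,0.2,0.2,-1],[0.004,0,0.0033,0,0.2,0,-1]],
])

```text
time: 10.1
eef_pos: [0.6091, 0.048, 0.0125]
tcp_rot: [0.672, 0.658, 0.248, -0.233]
contact_force: [-0.1, -8.2, 1.2]
opening: 0.997
```

Request:
apply_moves([
  [[0.004,0,0.0033,0.3,0.2,0.2,-1],[0.004,0,0.0033,0,0.2,0,-1]],
])

```text
time: 10.3
eef_pos: [0.6102, 0.0547, 0.0123]
tcp_rot: [0.672, 0.659, 0.247, -0.233]
contact_force: [-0.5, -7.4, -0.1]
opening: 1.0
```

Run:
```python
from h import *
t=snap("top","pics/t3.png"); s=snap("side","pics/s3.png")
c=np.hstack([cv2.resize(t[120:235,185:300],(400,400),interpolation=cv2.INTER_CUBIC),cv2.resize(s[160:285,210:335],(400,400),interpolation=cv2.INTER_CUBIC)])
cv2.imwrite("pics/v3.png",c[:,:,::-1])
```

```text
(no output)
```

View pics/v3.png

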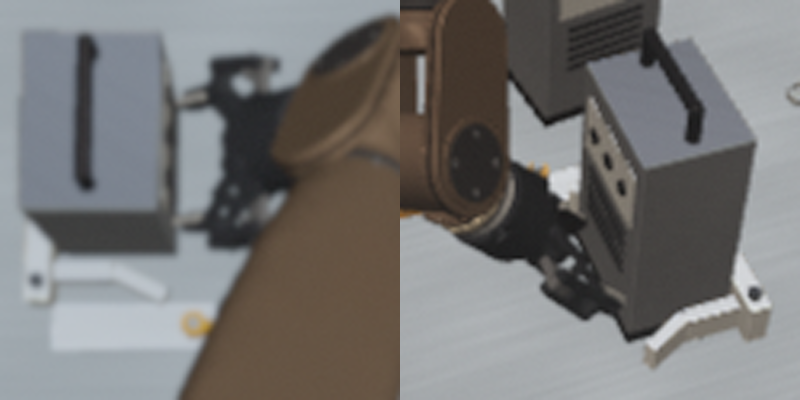

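Run:
```python
from h import *
f=lambda p:(185+(p[0]+.5)*115/400-.5,120+(p[1]+.5)*115/400-.5)
g=lambda p:(210+(p[0]+.5)*125/400-.5,160+(p[1]+.5)*125/400-.5)
print([ray("top",*f(p),.22)[:2].round(4) for p in [(21,32),(160,32),(162,210),(20,208)]])
print("base",ray("top",*f((177,253)),0).round(4),"side",ray("side",*g((632,338))[:0] or g((232,338)),0).round(4),[ray("side",*g((x,y)),.22).round(4) for x,y in [(355,142),(237,168),(187,62),(290,40)]])
```

```text
[array([0.6641, 0.1323]), array([0.6622, 0.0378]), array([0.54  , 0.0374]), array([0.543 , 0.1325])]
base [0.5418 0.0398 0.    ] side [0.666  0.0472 0.    ] [array([0.6724, 0.1317, 0.22  ]), array([0.6663, 0.0359, 0.22  ]), array([0.5455, 0.0451, 0.22  ]), array([0.5499, 0.135 , 0.22  ])]
```

Request:
apply_moves([
  [[0.003,0,0.0025,0.3,0.2,0.2,-1],[0.003,0,0.0025,0,0.2,0,-1]],
])

```text
time: 10.6
eef_pos: [0.6106, 0.0558, 0.0121]
tcp_rot: [0.671, 0.661, 0.243, -0.232]
contact_force: [-9.2, -17.9, 5.7]
opening: 0.999
```

The measured far side, y ≈ 0.1325, meets the stop face at 0.1325, and the force has now jumped to 18 N. One more light press to seat it, then I back off.

Request:
apply_moves([
  [[0.003,-0.001,0.0025,0,0,0,-1],[0.002,-0.001,0.0017,0,0,0,-1]],
])

```text
time: 10.8
eef_pos: [0.6106, 0.0551, 0.0121]
tcp_rot: [0.673, 0.662, 0.24, -0.226]
contact_force: [1.2, -6.8, -0.5]
opening: 1.002
```

Request:
apply_moves([
  [[-0.004,0,-0.0033,0,0,0,-1],[-0.015,0,-0.012,0,0,0,-1],[-0.025,0,-0.021,0,0,0,-1],[-0.025,0,-0.021,0,0,0,-1],[-0.025,0,-0.021,0,0,0,1],[-0.01,0,-0.02,0,0,0,1],[0,0,-0.04,0,0,0,1],[0,0,-0.04,0,0,0,1],[0,0,-0.04,0,0,0,1],[0,0,0,0,0,0,1]],
])

```text
time: 11.8
eef_pos: [0.6006, -0.1743, 0.1193]
tcp_rot: [0.671, 0.661, 0.241, -0.232]
contact_force: [0.6, -0.4, 0.1]
opening: 0.004
```

Run:
```python
from h import *
plan([.42,-.15,.15],30)
```

```text
t 11.8 pos [ 0.6006 -0.1743  0.1193] q [-0.67  0.46  1.64  0.53  1.51 -0.82] F [ 0.6 -0.4  0.1] op 0.0
shift(tool) [ 0.0365 -0.1808 -0.0114] shift if turned [ 0.0331 -0.1811 -0.0163] turn [ 0.19 -9.07  0.36]
```

Request:
apply_moves([
  [[0.005,-0.034,-0.005,0,-4.5,0,1],[0.005,-0.034,-0.005,0,-4.5,0,1],[0.005,-0.034,0,0,0,0,1],[0.005,-0.034,0,0,0,0,1],[0.005,-0.03,0,0,0,0,1],[0,0,0,0,0,0,1]],
])

```text
time: 12.4
eef_pos: [0.4252, -0.154, 0.1321]
tcp_rot: [0.688, 0.677, 0.185, -0.186]
contact_force: [-1.1, 0.3, -0.5]
opening: 0.005
```

Run:
```python
from h import *
plan([.432,-.075,.02],30)
t=snap("top","pics/t4.png"); s=snap("side","pics/s4.png")
c=np.hstack([cv2.resize(t[120:235,185:300],(400,400),interpolation=cv2.INTER_CUBIC),cv2.resize(s[160:285,210:335],(400,400),interpolation=cv2.INTER_CUBIC)])
cv2.imwrite("pics/v4.png",c[:,:,::-1])
```

```text
t 12.4 pos [ 0.4252 -0.154   0.1321] q [-0.8   0.06  2.06  0.37  1.43 -0.91] F [-1.1  0.3 -0.5] op 0.01
shift(tool) [0.0114 0.0062 0.1367] shift if turned [0.0124 0.0052 0.1367] turn [-0.43 -0.42  0.09]
```

View pics/v4.png

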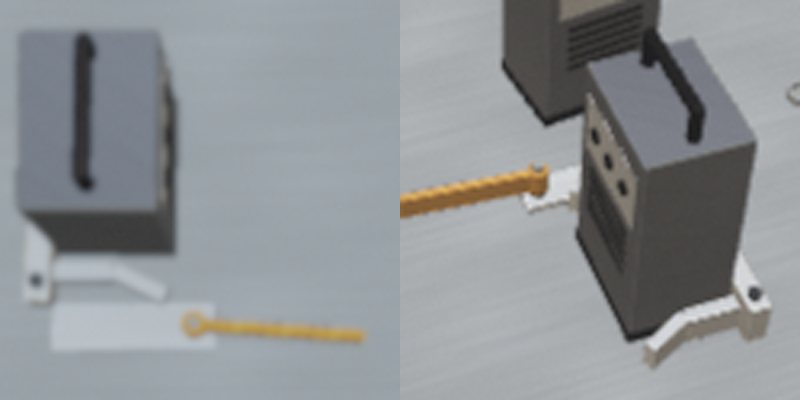

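The unit stands against the stop, with its near base corner at (175,253) in the top half, and it is upright. The keeper is still open, pivot (193,323), tip (363,337). I move the shut fingertips down on the bar's robot side.

Request:
apply_moves([
  [[0.003,0.001,0.035,0,0,0,1],[0.003,0.001,0.035,0,0,0,1],[0.003,0.001,0.03,0,0,0,1],[0.002,0.0,0.022,0,0,0,1],[0,0,0,0,0,0,1]],
])

```text
time: 13.0
eef_pos: [0.4378, -0.085, 0.0299]
tcp_rot: [0.688, 0.678, 0.186, -0.182]
contact_force: [-0.5, 0.3, -0.1]
opening: -0.0
```

Run:
```python
from h import *
plan([.432,-.075,.02],30)
```

```text
t 13.0 pos [ 0.4378 -0.085   0.0299] q [-0.68  0.18  2.16  0.44  1.18 -0.91] F [-0.5  0.3 -0.1] op -0.0
shift(tool) [ 0.0036 -0.006   0.0135] shift if turned [ 0.0036 -0.006   0.0135] turn [-0.04 -0.12  0.31]
```

Request:
apply_moves([
  [[-0.003,0,0.006,0,0,0,1],[-0.002,0.002,0.004,0,0,0,1],[0.003,0.006,0.002,0,0,0,1],[0.003,0.006,0.002,0,0,0,1],[0.003,0.006,0.002,0,0,0,1],[0,0.006,0,0,0,0,1],[0,0.006,0,0,0,0,1],[0,0.006,0,0,0,0,1]],
])

```text
time: 13.8
eef_pos: [0.483, -0.0773, 0.0203]
tcp_rot: [0.688, 0.679, 0.186, -0.178]
contact_force: [-1.3, 0.3, -0.7]
opening: 0.0
```

Run:
```python
from h import *
plan([.497,-.0705,.019],30)
```

```text
t 13.8 pos [ 0.483  -0.0773  0.0203] q [-0.61  0.27  2.07  0.47  1.15 -0.87] F [-1.3  0.3 -0.7] op 0.0
shift(tool) [0.0053 0.0139 0.0047] shift if turned [0.0054 0.0139 0.0047] turn [0.22 0.14 0.46]
```

Request:
apply_moves([
  [[0.003,0.007,0.0015,0,0,0,1],[0.003,0.007,0.0015,0,0,0,1],[0.003,0.008,0.0015,0,0,0,1],[0.003,0.008,0.0015,0,0,0,1],[0.003,0.008,0.0015,0,0,0,1],[0.003,0.008,0.0015,0,0,0,1]],
])

```text
time: 14.4
eef_pos: [0.5346, -0.0568, 0.0227]
tcp_rot: [0.688, 0.678, 0.187, -0.177]
contact_force: [0.7, 0.8, -0.5]
opening: -0.002
```

Run:
```python
from h import *
plan([.5605,-.029,.019],30)
```

```text
t 14.4 pos [ 0.5346 -0.0568  0.0227] q [-0.53  0.33  1.98  0.5   1.15 -0.8 ] F [ 0.7  0.8 -0.5] op -0.0
shift(tool) [0.0225 0.0254 0.0174] shift if turned [0.0227 0.0253 0.0173] turn [0.39 0.15 0.45]
```

Run:
```python
from h import *
t=snap("top","pics/t5.png"); s=snap("side","pics/s5.png")
for n,im in(("top",t),("side",s)):
    h=cv2.cvtColor(im,cv2.COLOR_RGB2HSV).astype(int)
    m=(h[...,0]>12)&(h[...,0]<24)&(h[...,1]>120)&(h[...,2]>110); m[:,:180]=0;m[:,330:]=0;m[:160]=0;m[240:]=0
    y,x=np.nonzero(m)
    if len(x): print(n,len(x),[ray(n,x[i],y[i],.036)[:2].round(3).tolist() for i in(x.argmin(),x.argmax(),y.argmin(),y.argmax())])
c=np.hstack([cv2.resize(t[120:235,185:300],(400,400),interpolation=cv2.INTER_CUBIC),cv2.resize(s[160:285,210:335],(400,400),interpolation=cv2.INTER_CUBIC)])
cv2.imwrite("pics/v5.png",c[:,:,::-1])
```

```text
top 68 [[0.483, 0.018], [0.5, -0.088], [0.5, -0.088], [0.48, 0.018]]
side 180 [[0.509, -0.101], [0.485, 0.036], [0.485, 0.036], [0.52, -0.105]]
```

View pics/v5.png

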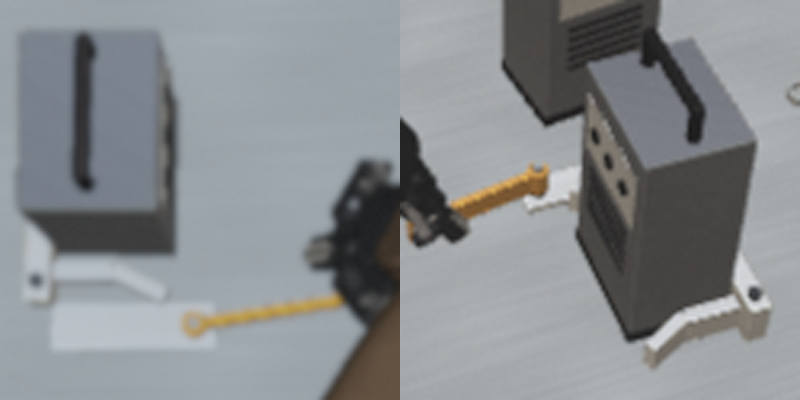

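The top half shows the bar at about 1.39 rad with the fingertips already beyond it at (318,250). The wide knuckles have been pushing the bar, at about (343,298), and not the tips. I lift, go back, and turn the hand 90° so its narrow side faces the bar.

Request:
apply_moves([
  [[0.017,0,-0.029,0,0,0,1],[0.017,0,-0.029,0,0,0,1],[0.017,0,-0.029,0,0,0,1],[0.017,0,-0.029,0,0,0,1],[-0.02,-0.04,0,0,0,0,1],[-0.02,-0.04,0,0,0,0,1],[0,0,0,0,0,0,1]],
])

```text
time: 15.2
eef_pos: [0.4502, -0.0891, 0.1408]
tcp_rot: [0.687, 0.68, 0.185, -0.178]
contact_force: [0.3, 0.4, -0.2]
opening: 0.001
```

Request:
apply_moves([
  [[0,0,0,0,0,8.5,1],[0,0,0,0,0,8.5,1],[0,0,0,0,0,8.5,1],[0,0,0,0,0,8.5,1],[0,0,0,0,0,8.5,1],[0,0,0,0,0,8.5,1],[0,0,0,0,0,8.5,1],[0,0,0,0,0,8.5,1],[0,0,0,0,0,8.5,1],[0,0,0,0,0,8.5,1],[0,0,0,0,0,4.5,1],[0,0,0,0,0,0,1]],
])

```text
time: 16.4
eef_pos: [0.4522, -0.0881, 0.1414]
tcp_rot: [0.966, -0.012, 0.005, -0.257]
contact_force: [0.5, -0.2, 0.6]
opening: 0.005
```

```bash
cat >> h.py <<'E'
def plan2(pos,tilt):
    s=ctrl.get_state(); R=Ro.from_quat(s["tcp_rot"]); p=np.array(s["eef_pos"])
    G=Ro.from_matrix(np.c_[[1.,0,0],[0,-1.,0],[0,0,-1.]])*Ro.from_euler("x",tilt,degrees=True)
    print("t",round(s["time"],2),"pos",p.round(4),"q",np.round(s["qpos"],2),"F",np.round(s["contact_force"],1))
    print("z axis",R.as_matrix()[:,2].round(2),"shift(tool)",R.inv().apply(np.array(pos)-p).round(4),"if turned",G.inv().apply(np.array(pos)-p).round(4),"turn",np.degrees((R.inv()*G).as_rotvec()).round(2))
def keeper():
    for n in("top","side"):
        im=snap(n,"pics/last_%s.png"%n)
        h=cv2.cvtColor(im,cv2.COLOR_RGB2HSV).astype(int)
        m=(h[...,0]>12)&(h[...,0]<24)&(h[...,1]>120)&(h[...,2]>110); m[:,:180]=0;m[:,330:]=0;m[:160]=0;m[240:]=0
        y,x=np.nonzero(m)
        if len(x)>5:
            P=np.array([ray(n,a,b,.036)[:2] for a,b in zip(x,y)]); d=np.linalg.norm(P-[.482,.026],axis=1); q=P[d>.04]
            print(n,len(x),"theta",np.arctan2(-(q[:,1]-.026),q[:,0]-.482).mean().round(3)+.02 if len(q) else None,"far",P[d.argmax()].round(3))
def view(f):
    t=cv2.imread("pics/last_top.png");s=cv2.imread("pics/last_side.png")
    cv2.imwrite(f,np.hstack([cv2.resize(t[120:235,185:300],(400,400),interpolation=cv2.INTER_CUBIC),cv2.resize(s[160:285,210:335],(400,400),interpolation=cv2.INTER_CUBIC)]))
E
python3 -c "
from h import *
plan2([.46,-.08,.03],30); keeper()"
```

```text
t 16.4 pos [ 0.4522 -0.0881  0.1414] q [-0.66  0.01  2.09  0.42  1.39  0.78] F [ 0.5 -0.2  0.6]
z axis [ 0.02  0.5  -0.87] shift(tool) [0.0072 0.0482 0.1008] if turned [0.0078 0.0487 0.1005] turn [ 0.16 -0.9  -1.23]
top 77 theta 1.465 far [ 0.5   -0.101]
side 273 theta 1.274 far [ 0.523 -0.106]
```

Request:
apply_moves([
  [[0.002,0.012,0.029,0,0,0,1],[0.002,0.012,0.029,0,0,0,1],[0.002,0.012,0.029,0,0,0,1],[0.001,0.01,0.02,0,0,0,1],[0,0,0,0,0,0,1]],
])

```text
time: 17.0
eef_pos: [0.4633, -0.0762, 0.0242]
tcp_rot: [0.967, -0.007, 0.009, -0.255]
contact_force: [-0.8, 0.6, -0.2]
opening: -0.0
```

```bash
python3 -c "
from h import *
plan2([.5,-.075,.021],30); keeper()"
```

```text
t 17.0 pos [ 0.4633 -0.0762  0.0242] q [-0.63  0.22  2.12  0.47  1.15  0.69] F [-0.8  0.6 -0.2]
z axis [ 0.02  0.49 -0.87] shift(tool) [0.0367 0.0002 0.0042] if turned [0.0367 0.0005 0.0034] turn [ 0.42 -1.19 -0.52]
top 77 theta 1.465 far [ 0.5   -0.101]
side 273 theta 1.273 far [ 0.523 -0.106]
```

Request:
apply_moves([
  [[0.007,0.001,0.003,0,0,0,1],[0.007,0,0,0,0,0,1],[0.007,0,0,0,0,0,1],[0.007,0,0,0,0,0,1],[0.007,0,0,0,0,0,1],[0.007,-0.001,0,0,0,0,1],[0.007,-0.001,0,0,0,0,1]],
])

```text
time: 17.8
eef_pos: [0.5222, -0.0789, 0.0315]
tcp_rot: [0.968, -0.006, 0.016, -0.251]
contact_force: [-0.4, -0.6, -0.4]
opening: 0.001
```

```bash
python3 -c "
from h import *
plan2([.533,-.056,.021],30); keeper(); view('pics/v6.png')"
```

```text
t 17.8 pos [ 0.5222 -0.0789  0.0315] q [-0.57  0.3   2.    0.49  1.15  0.74] F [-0.4 -0.6 -0.4]
z axis [ 0.03  0.49 -0.87] shift(tool) [ 0.01   -0.0149  0.0206] if turned [ 0.0108 -0.0146  0.0205] turn [ 0.91 -1.95 -0.14]
top 77 theta 1.465 far [ 0.5   -0.101]
side 220 theta 1.246 far [ 0.523 -0.106]
```

View pics/v6.png

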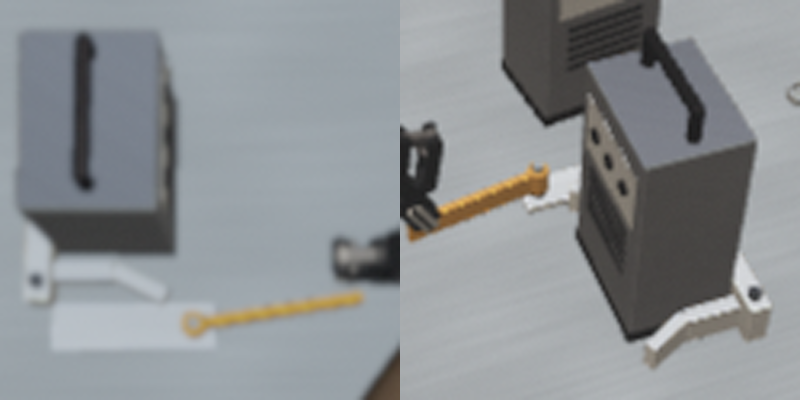

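Run:
```python
from h import *
p=ctrl.get_state()["eef_pos"]
a=proj("top",p);b=proj("side",p);print(a,(a-[184.5,119.5])*400/115,b,(b-[209.5,159.5])*400/125+[400,0])
f=lambda p:(185+(p[0]+.5)*115/400-.5,120+(p[1]+.5)*115/400-.5)
g=lambda p:(210+(p[0]-400+.5)*125/400-.5,160+(p[1]+.5)*125/400-.5)
print(tri(f((335,258)),g((425,230))))
```

```text
[278.61455314 197.0816223 ] [327.35496744 269.84912103] [222.02513438 232.35242996] [440.08043001 233.12777588]
(array([ 0.52826589, -0.08920278,  0.04605473]), np.float64(0.008879120391108527))
```

The tip projects about 10 mm away from the TCP, and the unit's contact also came about 15 mm late. So the real fingertips sit about 13 mm or more behind the TCP, and they rode over the bar. I go back and work lower, watching the force.

Request:
apply_moves([
  [[0,-0.015,-0.026,0,0,0,1],[0,-0.015,-0.026,0,-1,0,1],[-0.025,0,0,0.5,-1,0,1],[-0.025,0,0,0,0,0,1],[-0.015,0,0,0,0,0,1],[0,0.01,0.026,0,0,0,1],[0,0.012,0.026,0,0,0,1],[0,0,0,0,0,0,1]],
])

```text
time: 18.7
eef_pos: [0.4522, -0.0706, 0.0365]
tcp_rot: [0.967, 0.0, -0.002, -0.255]
contact_force: [-0.3, 0.3, -0.1]
opening: -0.001
```

```bash
python3 -c "
from h import *
plan2([.463,-.062,.006],30); keeper()"
```

```text
t 18.7 pos [ 0.4522 -0.0706  0.0365] q [-0.63  0.18  2.13  0.44  1.19  0.7 ] F [-0.3  0.3 -0.1]
z axis [-0.    0.49 -0.87] shift(tool) [0.0109 0.0075 0.0308] if turned [0.0108 0.0078 0.0307] turn [ 0.46  0.22 -0.05]
top 77 theta 1.465 far [ 0.5   -0.101]
side 275 theta 1.272 far [ 0.523 -0.106]
```

Request:
apply_moves([
  [[0.003,0.003,0.012,0,0,0,1],[0.003,0.003,0.01,0,0,0,1],[0.002,0.002,0.004,0,0,0,1],[0,0,0,0,0,0,1]],
])

```text
time: 19.2
eef_pos: [0.4664, -0.0677, 0.0139]
tcp_rot: [0.968, 0.001, 0.003, -0.252]
contact_force: [0.4, 0.1, 0.5]
opening: 0.004
```

Request:
apply_moves([
  [[0,0.002,0.004,0,0,0,1],[0,0,0,0,0,0,1]],
])

```text
time: 19.4
eef_pos: [0.4668, -0.0675, 0.0092]
tcp_rot: [0.968, 0.002, 0.003, -0.252]
contact_force: [-0.6, 0.7, 1.4]
opening: 0.0
```

Request:
apply_moves([
  [[0.006,0,0.0,0,0,0,1],[0.006,0,0.0005,0,0,0,1],[0.006,0,0.0005,0,0,0,1],[0.006,0,0.0005,0,0,0,1]],
])

```text
time: 19.8
eef_pos: [0.492, -0.0666, 0.0084]
tcp_rot: [0.968, 0.002, 0.003, -0.252]
contact_force: [-2.0, 1.4, 0.2]
opening: -0.004
```

```bash
python3 -c "
from h import *
plan2([.497,-.062,.009],30); keeper()"
```

```text
t 19.8 pos [ 0.492  -0.0666  0.0084] q [-0.58  0.3   2.06  0.47  1.12  0.71] F [-2.   1.4  0.2]
z axis [ 0.    0.49 -0.87] shift(tool) [ 0.005  -0.0043  0.0018] if turned [ 0.005  -0.0043  0.0018] turn [ 0.81 -0.28  0.27]
top 55 theta 1.389 far [ 0.503 -0.066]
side 281 theta 1.192 far [ 0.536 -0.104]
```

Request:
apply_moves([
  [[0.007,-0.002,0.0015,0.4,0,0,1],[0.007,-0.002,0.0015,0,0,0,1],[0.007,-0.003,0.002,0,0,0,1],[0.007,-0.003,0.002,0,0,0,1],[0.007,-0.003,0.002,0,0,0,1]],
])

```text
time: 20.4
eef_pos: [0.5302, -0.0508, 0.0074]
tcp_rot: [0.967, 0.001, 0.004, -0.255]
contact_force: [-0.5, -0.6, 0.5]
opening: 0.002
```

```bash
python3 -c "
from h import *
plan2([.5605,-.02,.009],36); keeper()"
```

```text
t 20.4 pos [ 0.5302 -0.0508  0.0074] q [-0.52  0.35  1.99  0.5   1.12  0.76] F [-0.5 -0.6  0.5]
z axis [ 0.01  0.49 -0.87] shift(tool) [ 0.0303 -0.0275  0.014 ] if turned [ 0.0303 -0.0259  0.0168] turn [ 6.49 -0.35  0.28]
top 64 theta 0.977 far [ 0.558 -0.078]
side 138 theta 0.8310000000000001 far [ 0.557 -0.067]
```

Request:
apply_moves([
  [[0.006,-0.004,0.0025,1,0,0,1],[0.006,-0.005,0.003,1,0,0,1],[0.006,-0.005,0.003,1,0,0,1],[0.005,-0.006,0.0035,1,0,0,1],[0.004,-0.006,0.0035,1,0,0,1]],
])

```text
time: 21.0
eef_pos: [0.5595, -0.0186, 0.0079]
tcp_rot: [0.954, 0.002, 0.004, -0.299]
contact_force: [0.0, -1.6, 0.0]
opening: -0.003
```

```bash
python3 -c "
from h import *
plan2([.575,.01,.009],38); keeper()"
```

```text
t 21.0 pos [ 0.5595 -0.0186  0.0079] q [-0.48  0.42  1.93  0.59  1.17  0.75] F [ 0.  -1.6  0. ]
z axis [ 0.01  0.57 -0.82] shift(tool) [ 0.0156 -0.024   0.0155] if turned [ 0.0155 -0.0232  0.0167] turn [ 3.16 -0.38  0.33]
top 80 theta 0.557 far [ 0.592 -0.038]
side 92 theta 0.45 far [ 0.573 -0.022]
```

Request:
apply_moves([
  [[0.004,-0.006,0.0038,1,0,0,1],[0.003,-0.006,0.004,1,0,0,1],[0.003,-0.006,0.004,1,0,0,1],[0.003,-0.006,0.004,0,0,0,1]],
])

```text
time: 21.5
eef_pos: [0.5722, 0.012, 0.0088]
tcp_rot: [0.945, 0.001, 0.003, -0.326]
contact_force: [-0.9, -0.8, -0.9]
opening: 0.005
```

```bash
python3 -c "
from h import *
plan2([.577,.025,.009],38); keeper()"
```

```text
t 21.5 pos [0.5722 0.012  0.0088] q [-0.44  0.45  1.91  0.65  1.19  0.76] F [-0.9 -0.8 -0.9]
z axis [ 0.    0.62 -0.79] shift(tool) [ 0.0048 -0.0103  0.0079] if turned [ 0.0048 -0.0103  0.0078] turn [-0.08 -0.27  0.27]
top 81 theta 0.22799999999999998 far [0.606 0.   ]
side 42 theta 0.16699999999999998 far [0.586 0.012]
```

Request:
apply_moves([
  [[0.001,-0.004,0.003,0,0,0,1],[0.001,-0.004,0.003,0,0,0,1],[0.001,-0.004,0.003,0,0,0,1]],
])

```text
time: 21.9
eef_pos: [0.5758, 0.0283, 0.0098]
tcp_rot: [0.946, 0.002, 0.004, -0.326]
contact_force: [-0.2, -1.3, -0.1]
opening: -0.003
```

Request:
apply_moves([
  [[0,-0.003,0.0025,0,0,0,1],[0,-0.003,0.0025,0,0,0,1]],
])

```text
time: 22.1
eef_pos: [0.5761, 0.0291, 0.0094]
tcp_rot: [0.948, 0.005, 0.004, -0.317]
contact_force: [-8.5, -19.2, 6.3]
opening: 0.002
```

```bash
python3 -c "
from h import *
plan2([.577,.03,.009],38); keeper()"
```

```text
t 22.1 pos [0.5761 0.0291 0.0094] q [-0.4   0.44  1.91  0.65  1.16  0.78] F [ -8.5 -19.2   6.3]
z axis [ 0.   0.6 -0.8] shift(tool) [ 0.0009 -0.0004  0.0009] if turned [ 0.0009 -0.0004  0.0009] turn [ 1.02 -0.23  0.74]
top 99 theta 0.052000000000000005 far [0.609 0.022]
side 28 theta 0.004 far [0.592 0.031]
```

The force jumped to 19 N at about 0 rad, so the keeper is at its stop. I retreat and check.

Request:
apply_moves([
  [[0,0.004,-0.003,0,0,0,1],[0,0.016,-0.012,0,0,0,1],[0,0.024,-0.018,0,0,0,1],[0,0.03,-0.03,0,0,0,1],[0,0.03,-0.035,0,0,0,1],[0,0.02,-0.04,0,0,0,1],[0,0.015,-0.045,0,0,0,1],[0,0.015,-0.045,0,0,0,1],[0,0,0,0,0,0,1]],
])

```text
time: 23.1
eef_pos: [0.5786, -0.237, 0.1034]
tcp_rot: [0.947, 0.005, 0.006, -0.32]
contact_force: [0.0, 0.2, -0.1]
opening: 0.001
```

```bash
python3 -c "
from h import *
plan2([.577,-.2,.2],38); keeper(); view('pics/v7.png')"
```

```text
t 23.1 pos [ 0.5786 -0.237   0.1034] q [-0.75  0.5   1.6   0.47  1.52  0.67] F [ 0.   0.2 -0.1]
z axis [ 0.01  0.61 -0.79] shift(tool) [ 0.0001 -0.088  -0.0543] if turned [-0.0016 -0.0886 -0.0534] turn [ 0.63 -0.47  0.82]
top 83 theta 0.046 far [0.609 0.022]
side 130 theta 0.043 far [0.592 0.031]
```

View pics/v7.png

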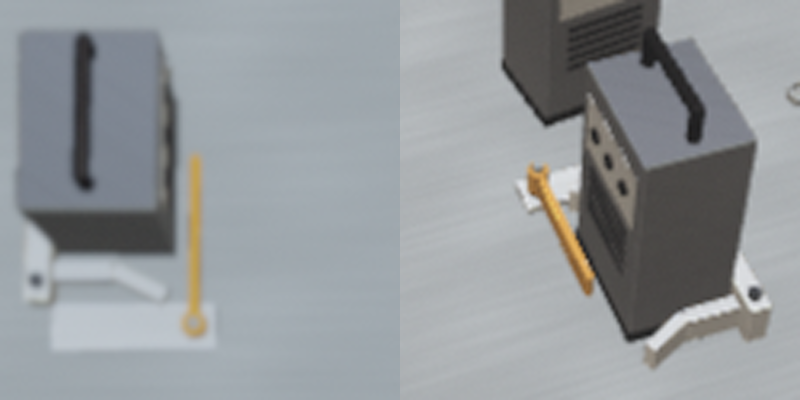

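The keeper lies straight across the face, from (194,323) to (196,155), with a gap to the unit, and the unit stands upright against the stop. A final numeric check of the keeper angle and the bystanders follows.

Run:
```python
from h import *
a=cv2.imread("pics/t0.png");b=cv2.imread("pics/last_top.png")
h=cv2.cvtColor(b,cv2.COLOR_BGR2HSV).astype(int)
m=(h[...,0]>10)&(h[...,0]<26)&(h[...,1]>80)&(h[...,2]>100); m[:162]=0;m[207:]=0;m[:,230:]*=(np.arange(230,512)<255); m[:,:230]=0
y,x=np.nonzero(m); P=np.array([ray("top",u,v,.036)[:2] for u,v in zip(x,y)],np.float32)
v=cv2.fitLine(P,cv2.DIST_L2,0,.001,.001).ravel(); v=v*np.sign(v[0]); print("theta",np.arctan2(-v[1],v[0])-.0205,len(x))
for n,(x0,y0,x1,y1) in dict(roller=(360,145,412,190),tape=(380,215,435,265),wrench=(120,170,145,240),decoy=(160,235,235,295)).items():
    print(n,cv2.absdiff(a[y0:y1,x0:x1],b[y0:y1,x0:x1]).mean().round(2),cv2.absdiff(a[y0:y1,x0:x1],b[y0:y1,x0:x1]).max())
f=lambda p:(185+(p[0]+.5)*115/400-.5,120+(p[1]+.5)*115/400-.5)
print([ray("top",*f(p),.22)[:2].round(4) for p in [(19,31),(159,31),(160,210),(17,209)]],ray("top",*f((175,253)),0))
```

```text
theta 0.0021644346 95
roller 67.37 175
tape 34.8 90
wrench 16.71 19
decoy 15.68 86
[array([0.6648, 0.1336]), array([0.663 , 0.0385]), array([0.54  , 0.0387]), array([0.5423, 0.1345])] [0.54185298 0.04145009 0.        ]
```

Keeper at 0.002 rad. The arm hides the roller and tape, so I raise it clear and compare them.

Request:
apply_moves([
  [[0,-0.027,-0.036,0,0,0,1],[0,-0.027,-0.036,0,0,0,1],[0,-0.027,-0.036,0,0,0,1],[0,-0.027,-0.036,0,0,0,1],[0,-0.027,-0.036,0,0,0,1],[-0.04,0,0,0,0,0,1],[-0.04,0,0,0,0,0,1],[-0.04,0,0,0,0,0,1],[-0.04,0,0,0,0,0,1],[0,0,0,0,0,0,1]],
])

```text
time: 24.2
eef_pos: [0.4094, -0.2157, 0.3169]
tcp_rot: [0.941, 0.013, -0.012, -0.339]
contact_force: [-0.7, 0.1, -0.5]
opening: 0.002
```

```bash
python3 - <<'E'
from h import *
keeper()
for n,t0,t1 in (("top","pics/t0.png","pics/last_top.png"),("side","pics/s0.png","pics/last_side.png")):
    for f in(t0,t1):
        h=cv2.cvtColor(cv2.imread(f),cv2.COLOR_BGR2HSV).astype(int)
        for nm,m in(("yellow",(h[...,0]>24)&(h[...,0]<32)&(h[...,1]>180)),("brown",(h[...,0]>8)&(h[...,0]<20)&(h[...,1]>90)&(h[...,2]>60))):
            m=m.astype(np.uint8); m[:130]=0
            if n=="top": m[:, :350]=0
            else: m[:,170:]=0; m[:200]=0
            y,x=np.nonzero(m); print(f,nm,len(x),x.mean().round(1) if len(x) else 0,y.mean().round(1) if len(x) else 0, (x.min(),x.max(),y.min(),y.max()) if len(x) else "")
E
python3 - <<'E'
import cv2
t=cv2.imread("pics/last_top.png");s=cv2.imread("pics/last_side.png")
import numpy as np
cv2.imwrite("pics/v8.png",np.hstack([cv2.resize(t,(400,300)),cv2.resize(s,(400,300))]))
E
```

```text
top 87 theta 0.045 far [0.609 0.022]
side 132 theta 0.041999999999999996 far [0.592 0.031]
pics/t0.png yellow 779 385.5 166.8 (np.int64(370), np.int64(401), np.int64(152), np.int64(182))
pics/t0.png brown 516 407.8 239.4 (np.int64(388), np.int64(426), np.int64(222), np.int64(257))
pics/last_top.png yellow 778 385.5 166.8 (np.int64(370), np.int64(401), np.int64(152), np.int64(182))
pics/last_top.png brown 459 439.8 249.4 (np.int64(351), np.int64(511), np.int64(185), np.int64(367))
pics/s0.png yellow 1 122.0 295.0 (np.int64(122), np.int64(122), np.int64(295), np.int64(295))
pics/s0.png brown 871 96.6 236.9 (np.int64(78), np.int64(141), np.int64(219), np.int64(285))
pics/last_side.png yellow 2 117.5 299.5 (np.int64(115), np.int64(120), np.int64(296), np.int64(303))
pics/last_side.png brown 881 96.4 236.9 (np.int64(78), np.int64(140), np.int64(219), np.int64(298))
```

View pics/v8.png

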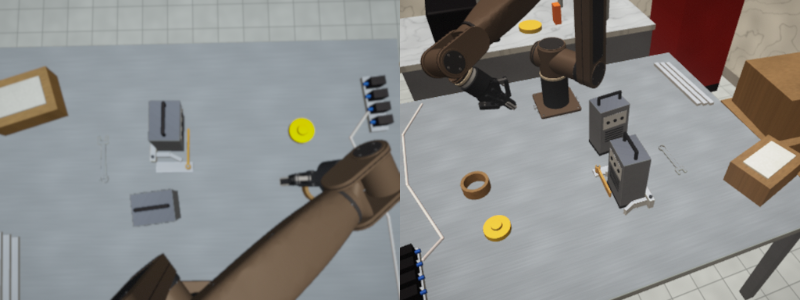

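The roller and tape have not moved, the wrench is in place, the unit is docked, the keeper is closed, and the arm is clear of everything. I hand in.

```bash
python3 -c "
from h import *
print(ctrl.sign_off())"
```

```text
the job is handed in; nothing more can be done
None
```

The job is handed in at about 24 s: the far unit stands upright in the dock against the end stop, and the keeper bar is closed across the face I pushed. I pushed the unit low with both open fingertips, then swung the keeper shut with closed fingertips.

**Last checks**
- **Unit:** its far side is at y ≈ 0.133–0.134 m, against the stop face at 0.1325 m, within measuring error. The push force jumped to about 18 N when it met the stop.
- **Keeper:** a line fitted to the bar gives 0.002 rad, and the force jumped to 19 N at its stop. A rougher colour-mask estimate read about 0.045 rad. I trust the line fit, because the rough one carries a fixed offset.
- **Bystanders:** the roller and tape are at the same pixels as at the start. The wrench looks in place by eye. Its picture comparison showed only an even brightness difference.

**What went wrong on the way:** my first two tries on the keeper did not push as intended. The first was knuckle contact: in the picture the gripper's knuckles, not the fingertips, seemed to be moving the bar, from about 1.63 to 1.39 rad with only light force. On the second the tips passed over the bar without moving it. I turned the hand, went lower, and closed it with the tips.

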